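# Stand the slant bottles back up

### The job

The two square media bottles have leaned in their slant rests long enough: stand both back upright on the worktop, each in front of its own rest, by pushing the cap back with the fingers. Do not grip or lift them, do not knock them over the other way, and leave the other things on the table where they are.

Things in the scene. Friction and masses are not known exactly. Their poses are not given: they have to be found in the camera images.
- bottle_1: Leaning square clear plastic media bottle on the left: body 60 x 60 x 100 mm, 142 mm tall with its round blue cap, 0.14 to 0.28 kg, loose. Origin: centre of its underside; z runs up the bottle. It leans 40 degrees from upright on a straight foot edge (x = +30 mm). Pushed back level at the cap (about 1 N) it pivots on that edge without sliding; below about 20 degrees of lean it drops upright by itself and rocks briefly.
- cap_1 (a point): Centre of the left leaning bottle's cap (42 mm across, 24 mm high), on the bottle's axis 130 mm from the underside. The cap overhangs past the rest; the lower edge of its end, about 115 mm above the worktop, is the outermost part of the bottle, so a vertical finger meets it first; the cap can slip off sideways if pushed well off-centre.
- rest_1: Slant rest of the left bottle, fixed: aluminium plate, post and steel cross bar. Origin on the worktop under the foot edge on which the bottle leans; its x axis points, level, the way it leans. Plate x = 27 to 97 mm, y = +-40 mm; bar at x = 45 to 62 mm, y = +-46 mm, top 76 mm above the worktop. The bottle stood upright is clear of it, over x = -60 to 0 mm.
- bottle_2: Leaning square clear plastic media bottle on the right: body 60 x 60 x 100 mm, 142 mm tall with its round blue cap, 0.14 to 0.28 kg, loose. Origin: centre of its underside; z runs up the bottle. It leans 40 degrees from upright on a straight foot edge (x = +30 mm). Pushed back level at the cap (about 1 N) it pivots on that edge without sliding; below about 20 degrees of lean it drops upright by itself and rocks briefly.
- cap_2 (a point): Centre of the right leaning bottle's cap (42 mm across, 24 mm high), on the bottle's axis 130 mm from the underside. The cap overhangs past the rest; the lower edge of its end, about 115 mm above the worktop, is the outermost part of the bottle, so a vertical finger meets it first; the cap can slip off sideways if pushed well off-centre.
- rest_2: Slant rest of the right bottle, fixed: aluminium plate, post and steel cross bar. Origin on the worktop under the foot edge on which the bottle leans; its x axis points, level, the way it leans. Plate x = 27 to 97 mm, y = +-40 mm; bar at x = 45 to 62 mm, y = +-46 mm, top 76 mm above the worktop. The bottle stood upright is clear of it, over x = -60 to 0 mm.
- small_bottle: Small brown bottle with a red cap, 40 mm across, 92 mm tall, upright between the two leaning bottles; loose, to be left alone. Origin: centre of its underside, z up.
- stopper: Brown rubber stopper standing on its narrow end, 40 mm across, 30 mm high, behind the leaning bottles; loose, to be left alone. Origin: centre of its underside, z up.
- dropper: Small brown dropper bottle, 37 mm across, 86 mm tall, in front between the leaning bottles; loose, to be left alone. Origin: centre of its underside, z up.
- big_bottle: Larger blue-capped bottle, 84 mm across, 172 mm tall, already upright on the right; loose, to be left alone. Origin: centre of its underside, z up.
- film_roll: Roll of sealing film lying flat, 94 mm across, 52 mm high, on the left; loose, to be left alone. Origin: centre of its underside, z up.

How it is judged:
By the outcome, as a careful person would: the job done as asked, in the order asked, and still so for the second after the job is handed in, with the robot touching nothing.
It also fails if it takes over 51 s, if anything falls off the work surface, if the arm or the gripper's body presses on something with over 40 N, if the wrist force passes 120 N, or if a joint passes its speed limit or range.

### The arm

A 6-joint arm with a two-finger parallel gripper is mounted at the origin on a cart in front of the work surface, level with it; the furniture and walls round the work are solid. World frame = base frame: x ahead of the robot, y to its left, z up, the work surface at z = 0. Lengths are in m, angles in rad, forces in N, time in s.
With the tool pointing down it reaches from about 0.275 to 0.825 m from the base axis. Payload 4.9 kg.
Tool frame: the origin (TCP) lies on the centre line of the jaws, within the pads' length; the fingertips stand 19 mm ahead of it and the grasp point (between the pads) is the TCP (ctrl.tip_extent is the distance from the TCP to the fingertips, in m); x points along the fingers, y is the direction in which the jaws open and shut, and the axes are right-handed (so a half turn about x gives the same grasp; the last joint's range is limited). The gripper opens to 85 mm and grips with 20 to 120 N. Pads are 22 mm wide; open, the fingers measure 114 mm over their backs; the gripper's body (76 mm by 85 mm) begins 54 mm behind the grasp point. The pads swing forward as they close: fully open they stand 13 mm farther back than shut.
Start: joints at [1.095, 0.326, -0.193, 1.052, 0, 1.437], TCP at [0.184, 0.518, 0.25] pointing down, gripper open.
Joint ranges: [-2.65, 2.65], [-0.97, 1.79], [-1.3, 1.35], [-1.93, 2.1], [-1.47, 1.37], [-3.14, 3.14]. Speed limits (rad/s): [2.57, 2.57, 3.14, 3.14, 3.14, 3.14].

### API

Orientations are given as a unit quaternion [w, x, y, z].
In Python, from station import ctrl, cams, job, models gives the robot as it stands. Calls block until the motion is done:
- ctrl.movep(position, orientation): joint-space move of the TCP to a pose.
- ctrl.servo_line(position, orientation=None, v=0.15): straight line of the TCP; orientation=None keeps the orientation; v is the mean speed in m/s.
- ctrl.set_joints(angles): joint-space move.
- ctrl.set_gripper(opening, grip_force=None): finger opening in m; grip_force is the grip in N (None keeps the last); returns when the fingers have stopped.
- ctrl.sleep(seconds).
- ctrl.inverse_kinematics(position, orientation): joint angles nearest the present ones, or None.
- cams.snapshot(name): name is "scene" or "top" or "wrist"; returns the picture (480x640x3 uint8, red, green, blue); there is no depth.
- cams.camera_info(name): a dict with "mtx" (3x3 intrinsics, pixels), "D" ([k1, k2, p1, p2, k3] as OpenCV has them; the pictures are not rectified), "origin" and "attitude" of the camera in the world. Camera axes: x right, y down, z forward; pixel columns grow to the right and rows downward; lengths in m; the calibration is good to about 2 mm. A picture is of the moment at which its call begins: read the wrist's pose just before it. camera_info takes no time and is no camera call; for the wrist camera it gives the pose at the moment of the call.
A pose or a line that the arm cannot do raises ctrl.MotionError and nothing moves.
- job.finish_job(): hands the job in, once; it reports no verdict.
Trained networks look in the newest picture that a camera, given by its name, has taken for a name from the list of things; names that differ only in an ending like _2 or _b are one class to them, and where a whole thing is asked for, a point or a joint stands for the part that bears it (a point fixed in the world has none). Each returns a list of dicts, best first, with "score" (0 to 1); they miss things now and then, are a little off and sometimes report something else, mostly with a low value. They report only what shows in the picture. A call takes as long as a camera call.
- models.find_in(camera, thing): "extent" ([centre column, centre row, width, height] in pixels, round what is visible of it).
- models.regions_of(camera, thing): "pixels" (480x640 bool, what is visible of it) and "extent" ([centre column, centre row, width, height] in pixels, round what is visible of it).
Readings, each from a call of its own:
- ctrl.current_clock(): time.
- ctrl.current_q(): joint angles.
- ctrl.current_joint_vel(): joint speeds.
- ctrl.current_joint_efforts(): joint torques, N m.
- ctrl.current_position(): TCP position.
- ctrl.current_tool_rot(): TCP orientation.
- ctrl.current_ft_force(): force on the tool from outside, world axes, zero at the start.
- ctrl.current_moment(): the same for the moment, N m.
- ctrl.current_opening(): finger opening in m.
Only numpy, scipy, OpenCV 4.12 (cv2) and the standard library are available. Lean on these libraries where they do the work, as an engineer would, in place of code of your own. Each camera call takes 0.05 s, during which the arm holds its last target.

## Working session

There is one attempt and no reset: what is moved stays moved. The work goes in short steps, each a Python script; the robot and the scene stay as the last script left them, time stands still between calls to the robot, and variables do not carry over. Pictures are saved under pics/ and viewed, and the job is handed in when it is done.

```bash
ls; mkdir -p pics; python3 - <<'E'
from station import ctrl,cams,job,models
import cv2
print(ctrl.current_clock())
for n in ("scene","top"):
    im=cams.snapshot(n); cv2.imwrite(f"pics/{n}0.png",im[:,:,::-1])
    i=cams.camera_info(n); print(n,i)
    for t in ["bottle_1","cap_1","rest_1","small_bottle","stopper","dropper","big_bottle","film_roll"]:
        print(t,[( round(d["score"],2),[round(float(v),1) for v in d["extent"]]) for d in models.find_in(n,t)][:4])
print(ctrl.current_clock(), ctrl.current_tool_rot())
E
```

```text
pics
0.0
scene {'mtx': array([[606.44667357,   0.        , 329.54832596],
       [  0.        , 606.44667357, 231.50292548],
       [  0.        ,   0.        ,   1.        ]]), 'D': array([0.04188133, 0.        , 0.        , 0.        , 0.        ]), 'origin': array([-0.39265368, -0.87915414,  0.82512078]), 'attitude': array([-0.46028002,  0.79267197, -0.34259228,  0.20601937])}
bottle_1 [(0.84, [344.8, 265.6, 51.6, 43.7]), (0.59, [264.1, 221.5, 48.5, 52.8])]
cap_1 [(0.71, [265.7, 223.6, 45.4, 48.9]), (0.65, [345.9, 265.0, 52.5, 45.8])]
rest_1 [(0.92, [358.5, 284.3, 37.6, 51.0]), (0.73, [245.6, 237.6, 27.4, 25.1])]
small_bottle [(0.62, [309.5, 258.2, 19.8, 40.0])]
stopper [(0.67, [311.6, 257.8, 15.1, 36.2]), (0.67, [433.8, 349.1, 51.9, 90.7]), (0.47, [362.1, 240.1, 16.1, 9.3]), (0.15, [245.9, 237.4, 27.8, 26.6])]
dropper [(0.58, [276.1, 280.2, 18.9, 36.4])]
big_bottle [(0.66, [433.2, 348.9, 48.4, 94.8]), (0.31, [275.2, 280.2, 18.7, 38.2])]
film_roll [(0.71, [236.4, 204.8, 32.1, 28.3])]
top {'mtx': array([[488.75762026,   0.        , 319.14618951],
       [  0.        , 488.75762026, 237.95622458],
       [  0.        ,   0.        ,   1.        ]]), 'D': array([0.00415065, 0.        , 0.        , 0.        , 0.        ]), 'origin': array([ 0.2632179 , -0.02528419,  1.42327453]), 'attitude': array([-0.07770062,  0.7168882 , -0.68887348,  0.07407603])}
bottle_1 [(0.65, [248.3, 252.8, 44.4, 26.3]), (0.59, [350.7, 255.4, 51.6, 33.9])]
cap_1 [(0.91, [246.9, 249.6, 51.9, 27.1]), (0.77, [351.2, 256.0, 49.7, 28.4])]
rest_1 [(0.6, [239.4, 255.4, 29.7, 37.6]), (0.49, [365.6, 264.1, 21.1, 12.2])]
small_bottle [(0.6, [316.9, 258.9, 17.6, 13.7])]
stopper [(0.73, [322.7, 200.5, 10.0, 13.6])]
dropper []
big_bottle [(0.75, [466.0, 302.4, 39.4, 30.6]), (0.66, [313.5, 259.6, 15.3, 14.2])]
film_roll [(0.57, [184.2, 228.1, 35.6, 32.5])]
0.9 [ 0.69680076  0.12024675  0.69681246 -0.12025726]
```

View pics/scene0.png

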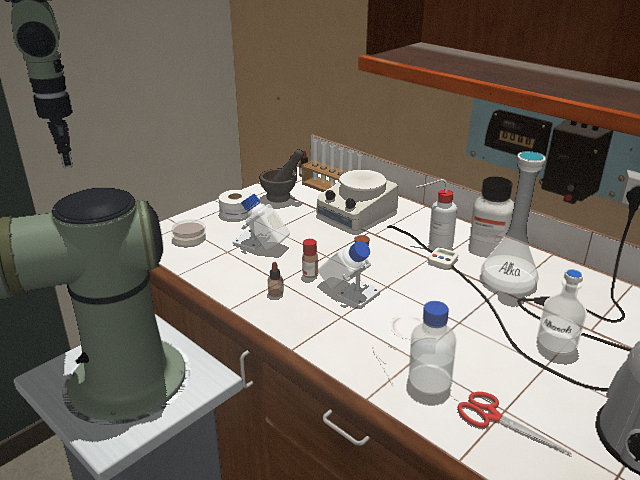

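View pics/top0.png

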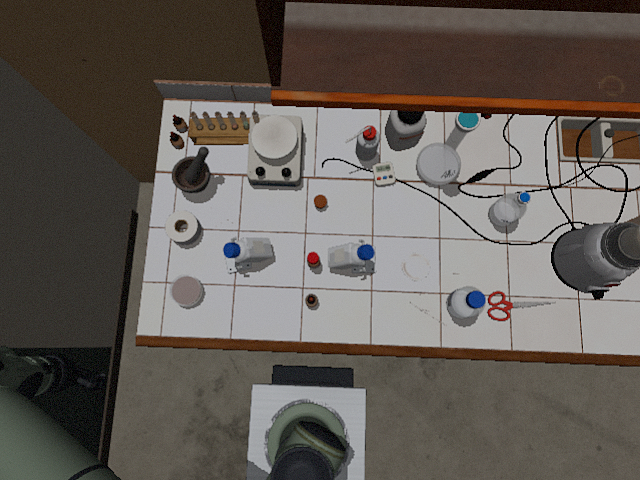

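```bash
python3 - <<'E'
import cv2
a=cv2.imread("pics/top0.png")[180:330,160:500]; cv2.imwrite("pics/top0z.png",cv2.resize(a,(0,0),fx=2.35,fy=2.35,interpolation=cv2.INTER_CUBIC))
a=cv2.imread("pics/scene0.png")[170:420,200:480]; cv2.imwrite("pics/scene0z.png",cv2.resize(a,(0,0),fx=2.4,fy=2.4,interpolation=cv2.INTER_CUBIC))
E
```

```text
(no output)
```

View pics/top0z.png

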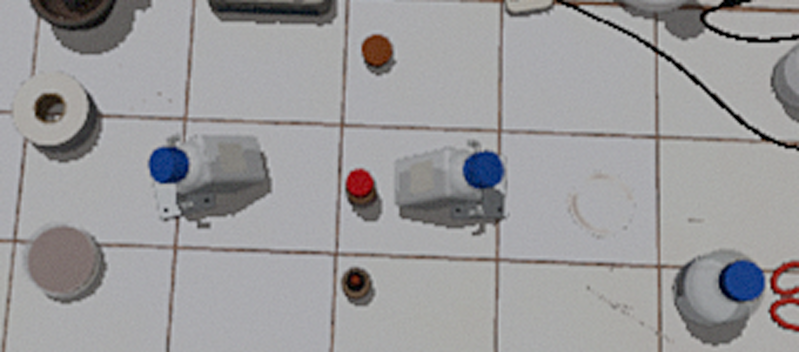

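View pics/scene0z.png

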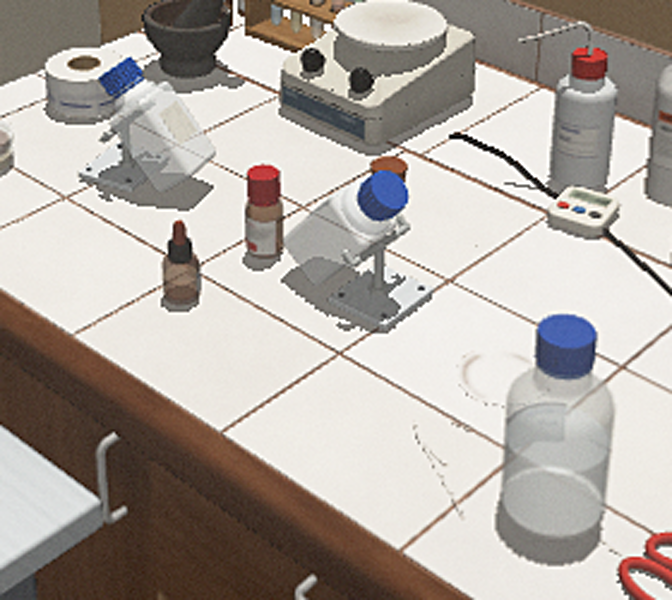

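The top view shows bottle 1's cap at about (231,250), leaning left, and bottle 2's cap at (366,252), leaning right. The red-capped small bottle stands between them at (314,259). The scene view agrees. Next I triangulate the caps and fit the yaws.

```bash
cat > h.py <<'E'
import numpy as np, cv2
from scipy.spatial.transform import Rotation as R
from scipy.optimize import minimize, least_squares
def quat(q): return R.from_quat([q[1],q[2],q[3],q[0]])
def proj(info,P):
    Rc=quat(info["attitude"]).as_matrix(); t=-Rc.T@info["origin"]
    return cv2.projectPoints(np.asarray(P,float).reshape(-1,1,3),cv2.Rodrigues(Rc.T)[0],t,info["mtx"],info["D"])[0].reshape(-1,2)
def ray(info,uv):
    p=cv2.undistortPoints(np.array([[uv]],float),info["mtx"],info["D"])[0,0]
    d=quat(info["attitude"]).as_matrix()@np.array([p[0],p[1],1]); return info["origin"],d/np.linalg.norm(d)
def tri(obs):
    A=np.zeros((3,3));b=np.zeros(3)
    for info,uv in obs:
        o,d=ray(info,uv);M=np.eye(3)-np.outer(d,d);A+=M;b+=M@o
    return np.linalg.solve(A,b)
def blue(im):
    hsv=cv2.cvtColor(im,cv2.COLOR_RGB2HSV); m=cv2.inRange(hsv,(105,120,50),(130,255,255))
    n,l,s,c=cv2.connectedComponentsWithStats(m); return [(s[i,4],c[i],s[i,:4]) for i in range(1,n) if s[i,4]>60],l,m
th=np.radians(40)
def cap_pts(x,y,yaw,h0=118,h1=142,lean=th):
    a=np.linspace(0,2*np.pi,40,endpoint=False)
    L=np.array([[21*np.cos(t)-30,21*np.sin(t),h] for h in (h0,h1) for t in a])/1000
    return place(L,x,y,yaw,lean)
def place(L,x,y,yaw,lean=th):
    # L relative to foot edge, leaning toward +x
    c,s=np.cos(lean),np.sin(lean)
    X=L[:,0]*c+L[:,2]*s; Z=-L[:,0]*s+L[:,2]*c
    return np.c_[x+X*np.cos(yaw)-L[:,1]*np.sin(yaw), y+X*np.sin(yaw)+L[:,1]*np.cos(yaw), Z]
E
python3 - <<'E'
from h import *
from station import cams
obs={1:[],2:[]}
for n in ("scene","top"):
    im=cv2.imread(f"pics/{n}0.png")[:,:,::-1].copy(); info=cams.camera_info(n)
    b,l,m=blue(im)
    for q in b: print(n,q[0],q[1].round(1),q[2])
    for k,box in {1:{"scene":(235,190,270,225),"top":(215,235,245,265)},2:{"scene":(335,230,380,270),"top":(350,240,385,265)}}.items():
        x0,y0,x1,y1=box[n]
        c=[q for q in b if x0<q[1][0]<x1 and y0<q[1][1]<y1]; c=max(c,key=lambda q:q[0]); obs[k].append((info,c[1],c[2]))
for k in obs:
    P=tri([(i,u) for i,u,_ in obs[k]]); print(k,"cap",P, [np.linalg.norm(proj(i,P)-u) for i,u,_ in obs[k]])
E
```

```text
scene 156 [250.1 201.7] [241 194  19  17]
scene 273 [359.7 250.2] [349 241  21  21]
scene 79 [573.5 273.1] [567 270  14   7]
scene 261 [436.  307.9] [424 301  24  16]
top 208 [231.3 249.9] [224 243  16  15]
top 208 [365.2 252. ] [357 245  17  15]
top 234 [476. 299.] [468 291  17  17]
1 cap [0.50553901 0.22493738 0.11648789] [np.float64(0.10423145618434929), np.float64(0.09936426633283063)]
2 cap [ 0.51446303 -0.13961107  0.11839883] [np.float64(0.20433788936999145), np.float64(0.16933373785126812)]
```

```bash
python3 - <<'E'
from station import ctrl,cams
import cv2
im=cams.snapshot("wrist"); print(cams.camera_info("wrist"), ctrl.current_position()); cv2.imwrite("pics/w0.png",im[:,:,::-1])
E
```

```text
{'mtx': array([[358.35396185,   0.        , 310.79534486],
       [  0.        , 358.35396185, 237.28034283],
       [  0.        ,   0.        ,   1.        ]]), 'D': array([-0.06778364,  0.        ,  0.        ,  0.        ,  0.        ]), 'origin': array([0.11224769, 0.54425017, 0.37416392]), 'attitude': array([0.12303894, 0.80753445, 0.57023895, 0.0870464 ])} [0.18434631 0.5182065  0.25028702]
```

View pics/w0.png

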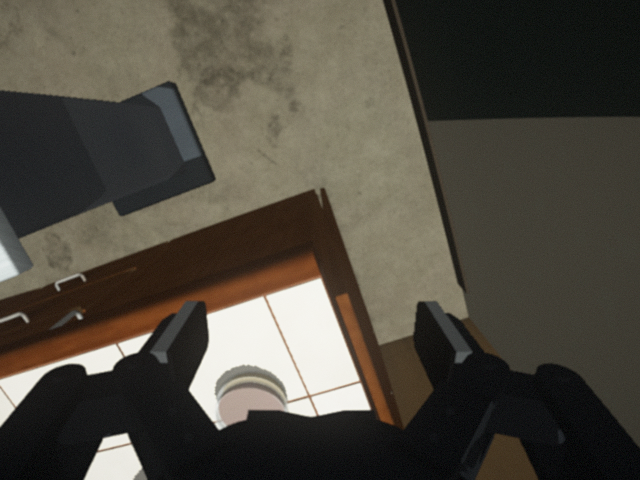

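```bash
python3 - <<'E'
from h import *
from station import ctrl,cams
print(ctrl.tip_extent, ctrl.current_opening())
T=quat(ctrl.current_tool_rot()).as_matrix(); i=cams.camera_info("wrist"); C=quat(i["attitude"]).as_matrix()
print("tool\n",T.round(3)); rel=T.T@C; off=T.T@(i["origin"]-ctrl.current_position()); print("cam in tool",off.round(3),"\n",rel.round(3))
def tool(ydir):
    x=np.array([0,0,-1.]); y=np.array([*ydir,0]); return np.c_[x,y,np.cross(x,y)]
for yd in ([0,1],[0,-1],[1,0],[-1,0]):
    M=tool(np.array(yd,float)); q=R.from_matrix(M).as_quat(); q=[q[3],*q[:3]]
    for p in ([.5,.04,.42],[.55,.04,.40],[.6,.04,.36],[.505,.29,.12],[.51,-.2,.12],[.505,.21,.12],[.51,-.12,.12]):
        j=ctrl.inverse_kinematics(p,q); print(yd,p,None if j is None else np.round(j,2))
    p=np.array([.58,.04,.38]); inf=dict(i,origin=p+M@off); qq=R.from_matrix(M@rel).as_quat(); inf["attitude"]=[qq[3],*qq[:3]]
    print(proj(inf,[[.505,.225,.12],[.514,-.14,.118],[.505,.15,0],[.515,-.06,0]]).round(0))
E
```

```text
0.019 0.08518322197694508
tool
 [[ 0.     0.335  0.942]
 [ 0.     0.942 -0.335]
 [-1.     0.     0.   ]]
cam in tool [-0.124  0.    -0.077] 
 [[-0.    -0.298  0.955]
 [ 1.     0.001  0.   ]
 [-0.001  0.955  0.298]]
[0, 1] [0.5, 0.04, 0.42] [-0.07  0.18  0.04  1.43  0.   -0.07]
[0, 1] [0.55, 0.04, 0.4] [-0.06  0.28  0.12  1.41  0.   -0.06]
[0, 1] [0.6, 0.04, 0.36] [-0.06  0.38  0.17  1.36  0.   -0.06]
[0, 1] [0.505, 0.29, 0.12] [ 0.39  0.5  -0.28  0.79  0.    0.39]
[0, 1] [0.51, -0.2, 0.12] [-0.51  0.44 -0.38  0.75  0.   -0.51]
[0, 1] [0.505, 0.21, 0.12] [ 0.26  0.44 -0.38  0.75  0.    0.26]
[0, 1] [0.51, -0.12, 0.12] [-0.37  0.41 -0.44  0.72  0.   -0.37]
[[487. 130.]
 [140. 138.]
 [391. 128.]
 [237. 135.]]
[0, -1] [0.5, 0.04, 0.42] [-0.07  0.18  0.04  1.43  0.    3.07]
[0, -1] [0.55, 0.04, 0.4] [-0.06  0.28  0.12  1.41  0.    3.08]
[0, -1] [0.6, 0.04, 0.36] [-0.06  0.38  0.17  1.36  0.    3.09]
[0, -1] [0.505, 0.29, 0.12] [ 0.39  0.5  -0.28  0.79  0.   -2.75]
[0, -1] [0.51, -0.2, 0.12] [-0.51  0.44 -0.38  0.75  0.    2.63]
[0, -1] [0.505, 0.21, 0.12] [ 0.26  0.44 -0.38  0.75  0.   -2
[... 432 characters left out ...]
    1.06]
[1, 0] [0.505, 0.21, 0.12] [ 0.26  0.44 -0.38  0.75  0.    1.83]
[1, 0] [0.51, -0.12, 0.12] [-0.37  0.41 -0.44  0.72  0.    1.2 ]
[[233.  11.]
 [257. 341.]
 [254. 100.]
 [267. 250.]]
[-1, 0] [0.5, 0.04, 0.42] [-0.07  0.18  0.04  1.43  0.   -1.64]
[-1, 0] [0.55, 0.04, 0.4] [-0.06  0.28  0.12  1.41  0.   -1.63]
[-1, 0] [0.6, 0.04, 0.36] [-0.06  0.38  0.17  1.36  0.   -1.63]
[-1, 0] [0.505, 0.29, 0.12] [ 0.39  0.5  -0.28  0.79  0.   -1.18]
[-1, 0] [0.51, -0.2, 0.12] [-0.51  0.44 -0.38  0.75  0.   -2.08]
[-1, 0] [0.505, 0.21, 0.12] [ 0.26  0.44 -0.38  0.75  0.   -1.31]
[-1, 0] [0.51, -0.12, 0.12] [-0.37  0.41 -0.44  0.72  0.   -1.94]
[[370. 346.]
 [378.  17.]
 [360. 256.]
 [359. 108.]]
```

```bash
python3 - <<'E'
from station import ctrl,cams,models
import cv2, pickle, numpy as np
ctrl.movep([.5,.04,.40],[0.70710678,0,0.70710678,0])
info=cams.camera_info("wrist"); im=cams.snapshot("wrist"); cv2.imwrite("pics/w1.png",im[:,:,::-1])
pickle.dump(info,open("w1.pkl","wb"))
for t in ["bottle_1","rest_1"]:
    r=models.regions_of("wrist",t); pickle.dump(r,open(f"w1_{t}.pkl","wb")); print(t,[(round(d["score"],2),np.round(d["extent"],1)) for d in r])
print(ctrl.current_clock(),ctrl.current_position())
E
```

```text
bottle_1 [(0.93, array([428.8, 202.8, 120.3,  64.6])), (0.78, array([196.4, 198.7, 118.8,  61.2])), (0.48, array([182.2, 199.3,  52.2,  68.2]))]
rest_1 [(0.84, array([436.9, 190.7,  49.4,  74.8])), (0.82, array([184.9, 198.7,  51.7,  73.3]))]
3.225 [0.49990355 0.04066632 0.39982947]
```

View pics/w1.png

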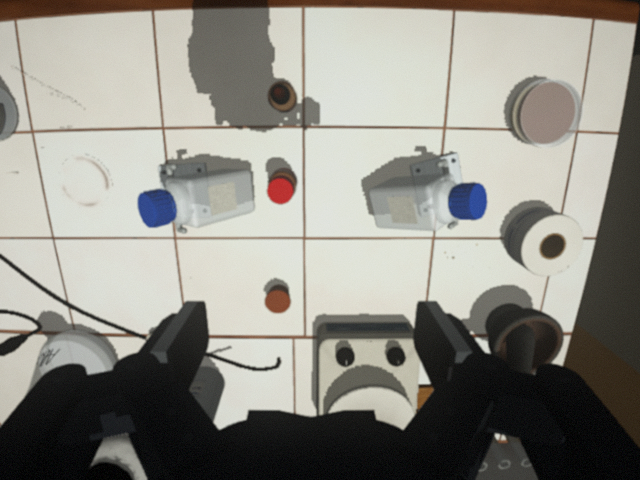

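The wrist view shows both leaning bottles clearly, with caps at (468,201) for bottle 1 and (157,207) for bottle 2. Next I fit x, y and yaw to the cap silhouettes in the three views plus the wrist bottle mask.

```bash
cat > fit.py <<'E'
from h import *
from station import cams
import pickle
infos={n:cams.camera_info(n) for n in ("scene","top")}; infos["w"]=pickle.load(open("w1.pkl","rb"))
ims={n:cv2.imread(f"pics/{f}.png")[:,:,::-1].copy() for n,f in (("scene","scene0"),("top","top0"),("w","w1"))}
near={1:dict(scene=(250,202),top=(231,250),w=(468,201)),2:dict(scene=(360,250),top=(365,252),w=(157,207))}
reg=pickle.load(open("w1_bottle_1.pkl","rb"))
def body_pts(x,y,yaw):
    L=np.array([[a,b,h] for a in (0,-60) for b in (-30,30) for h in (0,82)]+[[a,b,100] for a in (-12,-48) for b in(-18,18)])/1000.
    return place(L,x,y,yaw)
S=4
def raster(polys,roi):
    x0,y0,w,h=roi; m=np.zeros((h*S,w*S),np.uint8)
    for p in polys:
        hu=cv2.convexHull(((p-[x0,y0]+.5)*S).astype(np.float32)); cv2.fillConvexPoly(m,np.round(hu*16).astype(np.int32),255,shift=4)
    return cv2.resize(m,(w,h),interpolation=cv2.INTER_AREA)/255.
def soft(a,b): return 1-np.minimum(a,b).sum()/np.maximum(a,b).sum()
res={}
for k in (1,2):
    caps={}
    for n in ims:
        b,l,m=blue(ims[n]); c=min(b,key=lambda q:np.hypot(*(q[1]-near[k][n]))); caps[n]=(c[0],c[1])
        lab=l[int(round(c[1][1])),int(round(c[1][0]))]
        x,y,w,h=c[2]; roi=(x-15,y-15,w+30,h+30); caps[n]=(roi,(l==lab)[y-15:y+h+15,x-15:x+w+15].astype(float))
    rg=[r for r in reg if abs(r["extent"][0]-(429 if k==1 else 196))<12 and r["extent"][2]>80][0]
    e=rg["extent"]; roi=(int(e[0]-90),int(e[1]-65),180,130); bm=rg["pixels"][roi[1]:roi[1]+130,roi[0]:roi[0]+180].astype(float)
    def cost(p,parts=False):
        C=cap_pts(*p); c=[soft(raster([proj(infos[n],C)],caps[n][0]),caps[n][1]) for n in caps]
        c.append(2*soft(raster([proj(infos["w"],C),proj(infos["w"],body_pts(*p))],roi),bm))
        return c if parts else sum(c)
    best=None
    cp=np.array([.506,.225]) if k==1 else np.array([.514,-.140])
    for dy in (-.35,-.15,0,.15,.35):
        yaw=(np.pi/2 if k==1 else -np.pi/2)+dy
        p0=[*(cp-.0606*np.array([np.cos(yaw),np.sin(yaw)])),yaw]
        r=minimize(cost,p0,method="Nelder-Mead",options=dict(initial_simplex=np.array(p0)+np.array([[0,0,0],[.006,0,0],[0,.006,0],[0,0,.12]]),xatol=1e-4,fatol=1e-4))
        print(k,round(dy,2),r.x.round(4),round(r.fun,3))
        if best is None or r.fun<best.fun: best=r
    print(k,best.x,np.degrees(best.x[2]),np.round(cost(best.x,True),3)); res[k]=best.x
    for n in ims:
        for P in (cap_pts(*best.x),body_pts(*best.x)):
            cv2.polylines(ims[n],[np.round(cv2.convexHull(proj(infos[n],P).astype(np.float32))).astype(int)],True,(255,0,255) if P is not None else 0)
        f=place(np.array([[0,-.03,0],[0,.03,0]]),*best.x); q=proj(infos[n],f).round().astype(int); cv2.line(ims[n],q[0].tolist(),q[1].tolist(),(0,200,0),1)
        yw=best.x[2]; Rm=np.array([[np.cos(yw),-np.sin(yw)],[np.sin(yw),np.cos(yw)]])
        pl=np.array([[.027,-.04],[.097,-.04],[.097,.04],[.027,.04]])@Rm.T+best.x[:2]
        cv2.polylines(ims[n],[proj(infos[n],np.c_[pl,np.zeros(4)+.004]).round().astype(int)],True,(255,160,0))
pickle.dump(res,open("res.pkl","wb"))
cv2.imwrite("pics/fitw.png",cv2.resize(ims["w"][120:270,90:520],(0,0),fx=1.85,fy=1.85,interpolation=cv2.INTER_NEAREST)[:,:,::-1])
cv2.imwrite("pics/fits.png",cv2.resize(ims["scene"][180:320,220:400],(0,0),fx=4,fy=4,interpolation=cv2.INTER_NEAREST)[:,:,::-1])
E
python3 fit.py
```

```text
1 -0.35 [0.5213 0.1662 1.8487] 0.668
1 -0.15 [0.5207 0.1657 1.8398] 0.666
1 0 [0.5208 0.166  1.8398] 0.664
1 0.15 [0.5208 0.1662 1.8421] 0.663
1 0.35 [0.5214 0.166  1.856 ] 0.666
1 [0.52079062 0.16616158 1.84210547] 105.54486871219743 [0.163 0.117 0.142 0.241]
2 -0.35 [ 0.5101 -0.0788 -1.5173] 0.675
2 -0.15 [ 0.5101 -0.0788 -1.5165] 0.675
2 0 [ 0.5102 -0.0789 -1.5129] 0.676
2 0.15 [ 0.5099 -0.0789 -1.5104] 0.675
2 0.35 [ 0.5099 -0.0789 -1.51  ] 0.674
2 [ 0.5099055  -0.07887571 -1.50997093] -86.51496128714965 [0.254 0.126 0.093 0.201]
```

View pics/fitw.png

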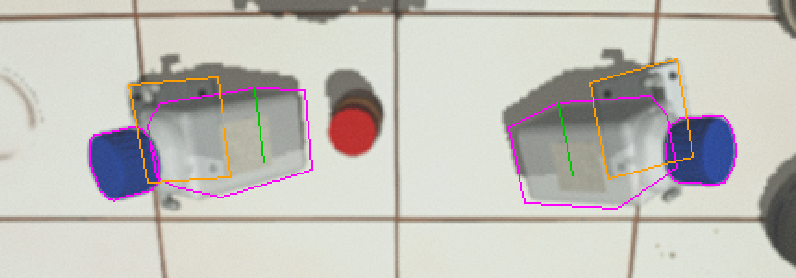

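View pics/fits.png

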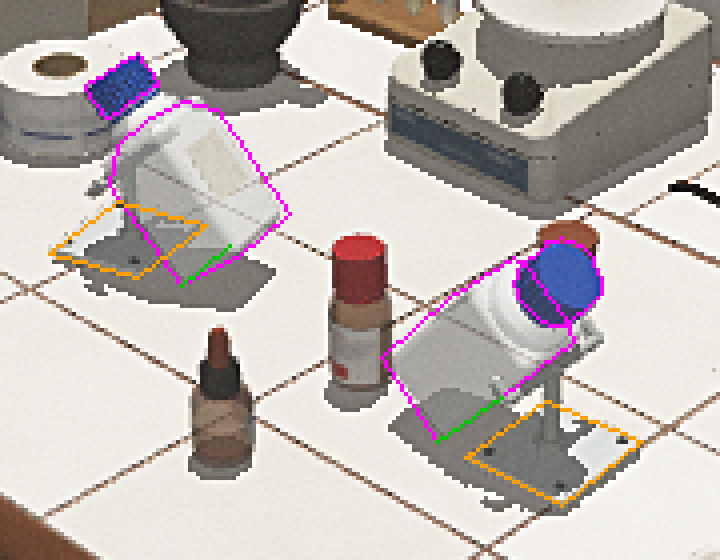

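```bash
cat > push.py <<'E'
from h import *
from station import ctrl,cams
import pickle,sys
res=pickle.load(open("res.pkl","rb"))
def frame(k):
    x,y,yaw=res[k]; d=np.array([np.cos(yaw),np.sin(yaw),0]); return np.array([x,y,0]),d
def q_for(d,sgn):
    X=np.array([0,0,-1.]); Z=d*sgn; Y=np.cross(Z,X); q=R.from_matrix(np.c_[X,Y,Z]).as_quat(); return [q[3],*q[:3]]
def pt(k,xr,z):
    o,d=frame(k); p=o+d*xr; p[2]=z; return p.tolist()
E
python3 - <<'E'
from push import *
iw=pickle.load(open("w1.pkl","rb"))
for k in (1,2):
    o,d=frame(k); n=np.array([-d[1],d[0],0])
    print(k,proj(iw,[o+d*.0535+n*s*.046+[0,0,.07] for s in (-1,1)]).round(1))
    for sgn in (1,-1):
        q=q_for(d,sgn)
        for xr,z in ((.13,.25),(.13,.114),(.035,.114)):
            j=ctrl.inverse_kinematics(pt(k,xr,z),q); print(sgn,np.round(pt(k,xr,z),3),None if j is None else j.round(2))
E
```

```text
1 [[452.6 227.3]
 [441.3 159.4]]
1 [0.486 0.291 0.25 ] [ 0.41  0.36 -0.15  1.07  0.   -1.43]
1 [0.486 0.291 0.114] [ 0.41  0.48 -0.33  0.76  0.   -1.43]
1 [0.511 0.2   0.114] [ 0.24  0.45 -0.38  0.74  0.   -1.6 ]
-1 [0.486 0.291 0.25 ] [ 0.41  0.36 -0.15  1.07  0.    1.71]
-1 [0.486 0.291 0.114] [ 0.41  0.48 -0.33  0.76  0.    1.71]
-1 [0.511 0.2   0.114] [ 0.24  0.45 -0.38  0.74  0.    1.54]
2 [[170.9 163.2]
 [182.5 232.9]]
1 [ 0.518 -0.209  0.25 ] [-0.52  0.34 -0.17  1.06  0.    0.99]
1 [ 0.518 -0.209  0.114] [-0.52  0.47 -0.36  0.75  0.    0.99]
1 [ 0.512 -0.114  0.114] [-0.36  0.41 -0.45  0.71  0.    1.15]
-1 [ 0.518 -0.209  0.25 ] [-0.52  0.34 -0.17  1.06  0.   -2.15]
-1 [ 0.518 -0.209  0.114] [-0.52  0.47 -0.36  0.75  0.   -2.15]
-1 [ 0.512 -0.114  0.114] [-0.36  0.41 -0.45  0.71  0.   -1.99]
```

The predicted bar ends land within about 3 px of the visible ones, so the fit holds. Now bottle 1.

```bash
cat >> push.py <<'E'
def push(k,xend=.028,z=.114):
    o,d=frame(k); q=q_for(d,1); H=.011
    ctrl.movep(pt(k,.135,.24),q); ctrl.set_gripper(.02)
    print("t",ctrl.current_clock(),"op",ctrl.current_opening())
    ctrl.servo_line(pt(k,.135,z),q,v=.15)
    f0=np.array(ctrl.current_ft_force())
    for xf in (.090,.075,.060,.045,.036,xend):
        ctrl.servo_line(pt(k,xf+H,z),q,v=.05)
        f=np.array(ctrl.current_ft_force())-f0; print("xf",xf,"F along",round(f@d,2),f.round(2))
    im=cams.snapshot("wrist"); cv2.imwrite(f"pics/p{k}_w.png",im[:,:,::-1])
    im=cams.snapshot("scene"); cv2.imwrite(f"pics/p{k}_s.png",cv2.resize(im[150:350,190:430],(0,0),fx=3,fy=3)[:,:,::-1])
    print("t",ctrl.current_clock())
E
python3 -c "
from push import *
push(1)"
```

```text
t 5.0833 op 0.019732592413280653
xf 0.09 F along -0.66 [-0.85 -0.92  0.41]
xf 0.075 F along 0.42 [-1.27  0.08 -0.44]
xf 0.06 F along -0.61 [-0.6  -0.8  -0.42]
xf 0.045 F along 0.16 [-0.79 -0.05  0.  ]
xf 0.036 F along 0.59 [-0.86  0.37 -0.17]
xf 0.028 F along -0.33 [-1.77 -0.84 -0.37]
t 9.0
```

View pics/p1_w.png

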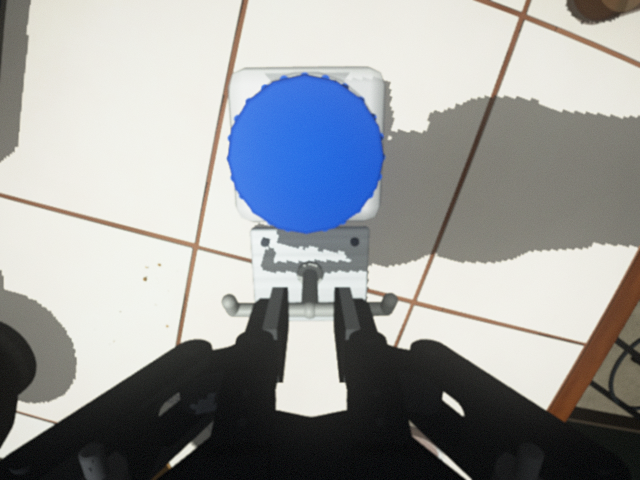

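View pics/p1_s.png

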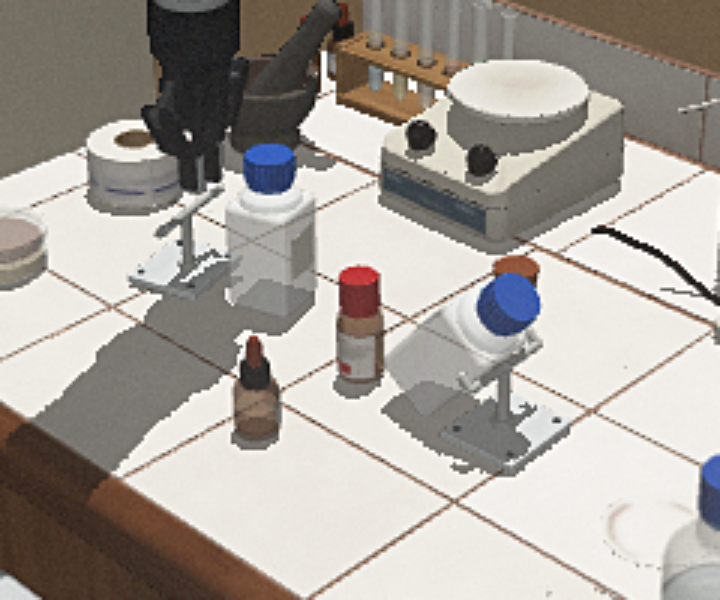

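Bottle 1 stands upright and square in front of its rest, cap at (305,152) in the wrist view, clear of the fingers. Now I back off and do bottle 2.

```bash
python3 -c "
from push import *
o,d=frame(1)
ctrl.servo_line(pt(1,.10,.114),v=.15); ctrl.servo_line(pt(1,.10,.28),v=.2)
ctrl.movep(pt(2,.135,.28),q_for(frame(2)[1],1))
push(2)"
```

```text
t 13.1583 op 0.01996630210519361
xf 0.09 F along 0.59 [ 0.88 -0.54 -0.97]
xf 0.075 F along 1.3 [ 1.05 -1.23 -0.11]
xf 0.06 F along 1.28 [ 0.24 -1.27  0.53]
xf 0.045 F along 0.95 [ 0.45 -0.92  0.23]
xf 0.036 F along 0.1 [-0.02 -0.1   0.05]
xf 0.028 F along 1.23 [ 1.09 -1.17 -0.29]
t 17.075
```

View pics/p2_w.png

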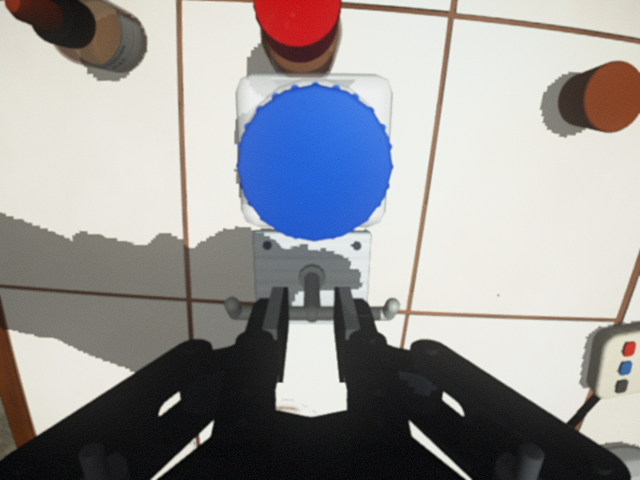

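View pics/p2_s.png

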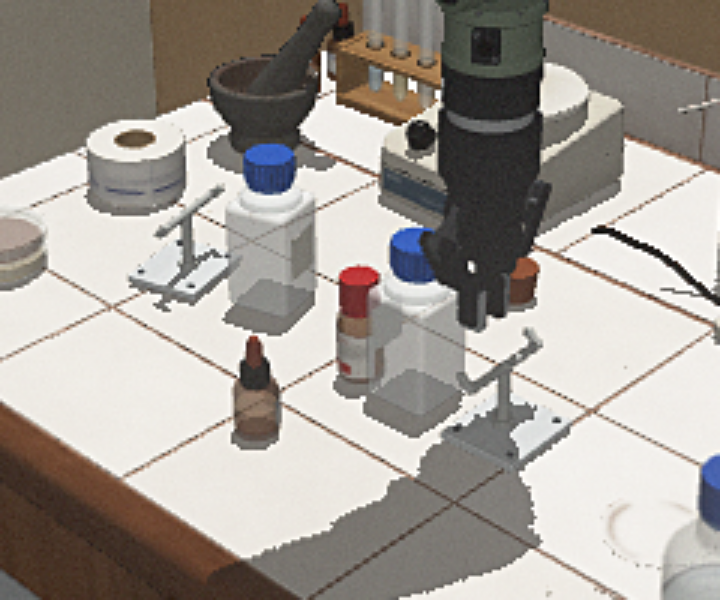

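Bottle 2 is upright too, cap at (315,160) in the wrist view, and the small bottle is unmoved. Now I retreat, compare positions with the first pictures and hand in.

```bash
python3 -c "
from push import *
from station import models
ctrl.servo_line(pt(2,.10,.114),v=.15); ctrl.servo_line(pt(2,.135,.30),v=.2); ctrl.sleep(1.0)
ims={}
for n in ('scene','top'):
    im=cams.snapshot(n); cv2.imwrite(f'pics/{n}_end.png',im[:,:,::-1]); info=cams.camera_info(n)
    for q in blue(im)[0]: print(n,q[0],q[1].round(1))
    for k in (1,2):
        o,d=frame(k); print('expected cap',k,proj(info,[o-.03*d+[0,0,.13]]).round(1))
im=cv2.imread('pics/scene_end.png'); a=cv2.imread('pics/scene0.png')
cv2.imwrite('pics/cmp.png',np.hstack([cv2.resize(x[170:400,200:470],(0,0),fx=1.45,fy=1.45) for x in (a,im)]))
print(ctrl.current_clock())
"
```

```text
scene 236 [279.1 205.4]
scene 259 [328.6 234.2]
scene 79 [573.5 273.1]
scene 265 [435.7 307.8]
expected cap 1 [[279.8 204.8]]
expected cap 2 [[328.1 233. ]]
top 186 [262.5 241.1]
top 184 [332.7 251.4]
top 235 [475.9 299.1]
expected cap 1 [[263.4 241.8]]
expected cap 2 [[332.  252.1]]
19.8333
```

View pics/cmp.png

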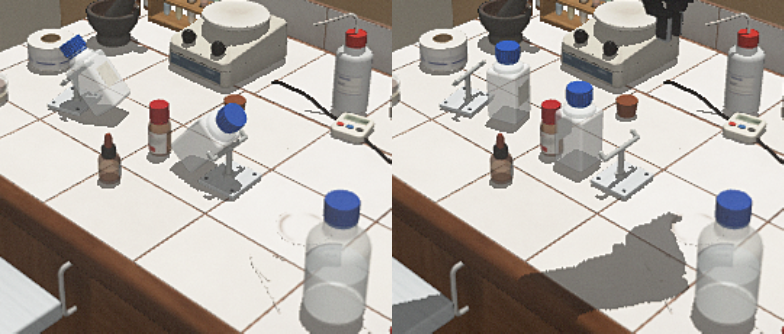

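View pics/top_end.png

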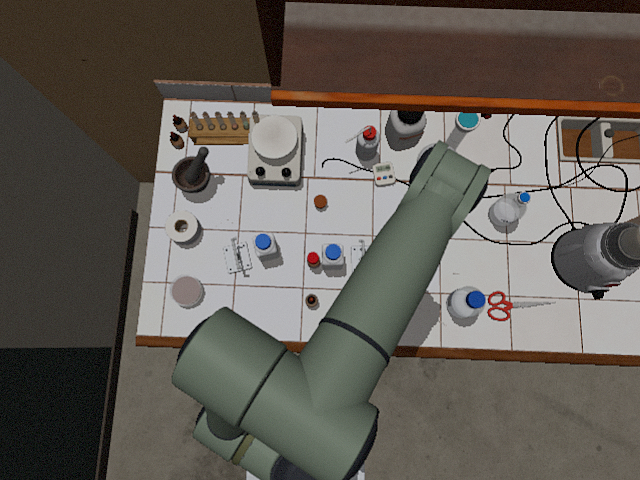

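Both caps, top view (262,241) and (333,251), sit within about 1.5 px of where upright bottles should put them. The other objects are where they were.

```bash
python3 -c "
from station import job
print(job.finish_job())"
```

```text
the job is handed in; nothing more can be done
None
```

Both media bottles now stand upright, each in front of its own rest, and I handed the job in at about 20 s of the 51 s allowed. I pushed each cap back slowly with the fingers set 20 mm apart, then backed off without gripping or lifting either bottle.

- **Bottles:** after both had stood for at least a second, the two fixed cameras showed each cap within about 1.5 px of where an upright bottle should put it. The wrist view taken right after each push showed the bottle standing square to its rest and clear of the fingers.
- **Other objects:** by eye, the small bottle, dropper, stopper, film roll and big bottle are where they were at the start. Only the big bottle was also measured, and its cap moved no more than 0.3 px.
- **Forces:** readings during the pushes stayed under about 2.5 N, close to the sensor noise, so they did not confirm contact. The pictures did.

No check failed or disagreed.

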